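# Change the bayonet filter cartridge of a bench fume extractor

## Task

Change the filter in the solder-fume extractor: turn the lid of the used cartridge anticlockwise until its lugs reach the slots, lift it straight out of the pot and stand it upright in the empty cardboard carton. Then take the fresh cartridge that stands on the bench, lower it into the pot with its lugs through the slots until the lid is down on the rim, and turn it clockwise until it is fully locked. Set the cartridges down, do not drop them, and leave the other things on the bench where they are.

Things in the scene. Friction and masses are not known exactly. Their poses are not given: they have to be found in the camera images.
- extractor: The fume extractor, fixed: steel base plate, aluminium filter pot (128 mm outside diameter) standing on its front part, grey fan box (top 140 mm above the bench) behind the pot, black hose at the pot's +y side. Origin on the bench under the pot's axis; x from the pot to the fan box, z up.
- pot_rim (a point): Centre of the pot's mouth, level with the rim on which the lid rests, 126 mm above the bench; axes as the extractor. Bore 54 mm radius; two tabs, 5 mm thick, reach in to 44 mm from the axis and leave two opposite slots on the +x and -x sides. A seated cartridge's mid point is 18 mm below this; its foot hangs 30 mm above the pot's floor; 2.5 mm of play sideways, 2 mm up and down.
- slot_a (a point): Middle of the slot on the pot's +x side, at rim height, 49 mm from the axis; the other is opposite. Each slot has an upright rib outside the pot beside it (to 75 mm from the axis). With the bar in line with the ribs the lugs are in the slots, with 8 degrees to spare each way; turning on anticlockwise (from above) stops at 7 degrees past.
- lock_a (a point): Where a lug is when fully locked: 49 mm from the pot's axis at rim height, 75 degrees clockwise (from above) of slot_a, against a stop under the tab; the other lug is opposite. Between slot and stop the cartridge turns freely, without a spring.
- used_mid (a point): The used cartridge, in the pot at the start, locked (60 to 74 degrees clockwise of the slots). A grey bayonet lid (disc 120 mm across, 7 mm thick) with a pleated filter element (72 mm across) fixed under it; 114 mm high, 0.22 kg. This point: on the axis, half-way up; foot 57 mm below, lid's underside 18 mm above. z up, x along the bar grip and through the lugs (half a turn looks and works the same).
- used_grip (a point): Where to pinch the black bar grip on the lid of the used cartridge: on the axis, 47 mm above its mid point, 22 mm above the lid's upper face, 10 mm below the bar's top. The bar runs along x: 84 mm long, 14 mm wide (pinch across this), 32 mm high. Same axes as the mid point.
- used_lug (a point): Outer end of one of the used cartridge's two opposite lugs, under an end of the bar: 49.5 mm from the axis on its +x side (the other on -x). Each lug is 22 mm wide and 7 mm thick; its underside is 14 mm below the lid's underside. This point is at the middle of the thickness.
- fresh_mid (a point): The fresh cartridge, standing on its foot on the bench left or right of the extractor. A grey bayonet lid (disc 120 mm across, 7 mm thick) with a pleated filter element (72 mm across) fixed under it; 114 mm high, 0.22 kg. This point: on the axis, half-way up; foot 57 mm below, lid's underside 18 mm above. z up, x along the bar grip and through the lugs (half a turn looks and works the same).
- fresh_grip (a point): Where to pinch the black bar grip on the lid of the fresh cartridge: on the axis, 47 mm above its mid point, 22 mm above the lid's upper face, 10 mm below the bar's top. The bar runs along x: 84 mm long, 14 mm wide (pinch across this), 32 mm high. Same axes as the mid point.
- fresh_lug (a point): Outer end of one of the fresh cartridge's two opposite lugs, under an end of the bar: 49.5 mm from the axis on its +x side (the other on -x). Each lug is 22 mm wide and 7 mm thick; its underside is 14 mm below the lid's underside. This point is at the middle of the thickness.
- carton_in (a point): The empty cardboard carton, open on top, left or right of the extractor, fixed: outside 165 x 165 x 68 mm, walls and floor 4 mm. This point is the centre of its inner floor, 4 mm above the bench; x and y along its sides, z up. A cartridge standing in it has its lid above the carton's walls.
- screwdriver: Loose screwdriver lying on the bench near the robot; to be left alone. Origin near its middle, underside.
- cutters: Loose flush cutters, 130 mm long, black grips, lying flat near the robot; to be left alone. Origin at the pivot.
- solder_reel: Loose reel of solder, 64 mm diameter, 52 mm high, standing on the bench; to be left alone. Origin at the centre of its underside.
- tape: Loose roll of black tape, 90 mm diameter, 19 mm high, lying flat; to be left alone. Origin at the centre of its underside.
- bottle: Loose drinking bottle, 64 mm diameter, 210 mm high; to be left alone. Origin at the centre of its underside.
- mug: Loose white mug, 80 mm diameter, 92 mm high; to be left alone. Origin at the centre of its underside.
- plug_tray: Loose open tray of plugs, 160 x 110 x 45 mm; to be left alone. Origin at the centre of its underside.

How it is judged:
On the way, in this order (a step that is already met when the one before it is completed fails the run):
1. the used lid is turned back until its lugs are at the slots, still down in the pot (horizontal distance between used_mid and pot_rim below 0.008 m and z of used_mid in the frame of pot_rim between -0.023 and -0.014 m and angle between the x axis of used_mid and the x axis of pot_rim, either way round below 0.22 rad), for 0.05 s.
2. the used cartridge is lifted clear of the pot (z of used_mid in the frame of pot_rim above 0.06 m), for 0.05 s.
3. the used cartridge stands upright in the carton, let go (x of used_mid in the frame of carton_in between -0.05 and 0.05 m and y of used_mid in the frame of carton_in between -0.05 and 0.05 m and z of used_mid in the frame of carton_in between 0.05 and 0.065 m and angle between used_mid's own z axis and vertical below 0.15 rad and contact force between the fingers and used below 0.1 N), for 0.2 s.
4. the fresh cartridge is down on the rim with its lugs through the slots (horizontal distance between fresh_mid and pot_rim below 0.008 m and z of fresh_mid in the frame of pot_rim between -0.023 and -0.014 m and angle between the x axis of fresh_mid and the x axis of pot_rim, either way round below 0.22 rad), for 0.05 s.
At the end, for the whole second after the job is handed in: Fresh cartridge in the pot (axis within 8 mm, lid down on the rim within 4 mm, upright within 0.06 rad), turned clockwise at least 65 degrees from the slots; used one upright (0.15 rad) on the carton's floor, within 50 mm of its middle each way; both let go and at rest (all of step 3 and horizontal distance between fresh_mid and pot_rim below 0.008 m and z of fresh_mid in the frame of pot_rim between -0.023 and -0.014 m and angle between the x axis of fresh_mid and the x axis of pot_rim, either way round above 1.13 rad and angle between fresh_mid's own z axis and vertical below 0.06 rad and contact force between the fingers and fresh below 0.1 N and linear speed of each of fresh, used below 0.02 m/s); the robot touches nothing.
It fails at once if a bystander is shifted by more than 40 mm (distance of any of screwdriver, cutters, solder_reel, tape, bottle, mug, plug_tray from where it was at the start of the episode above 0.04 m).
It fails at once if the used cartridge is dropped or thrown (contact force between the fingers and used below 0.1 N and linear speed of used above 0.9 m/s).
It fails at once if the fresh cartridge is dropped or thrown (contact force between the fingers and fresh below 0.1 N and linear speed of fresh above 0.9 m/s).
It also fails if it takes over 61 s, if anything falls off the work surface, if the arm or the gripper's body presses on something with over 40 N, if the wrist force passes 120 N, or if a joint passes its speed limit or range.

## Robot

A 6-joint arm with a two-finger parallel gripper is mounted at the origin on the work surface. World frame = base frame: x ahead of the robot, y to its left, z up, the work surface at z = 0. Lengths are in m, angles in rad, forces in N, time in s.
With the tool pointing down it reaches from about 0.375 to 0.925 m from the base axis. Payload 5.7 kg.
Tool frame: the origin (TCP) lies on the centre line of the jaws, within the pads' length; the fingertips stand 19 mm ahead of it and the grasp point (between the pads) is the TCP; z points along the fingers, y is the line along which they close (so a half turn about z gives the same grasp; the last joint's range is limited). The gripper opens to 85 mm and grips with 20 to 120 N. Pads are 22 mm wide; open, the fingers measure 114 mm over their backs; the gripper's body (76 mm by 85 mm) begins 54 mm behind the grasp point. The pads swing forward as they close: fully open they stand 13 mm farther back than shut.
Start: joints at [-1.363, 0.359, 1.51, -0, 1.272, -0.115], TCP at [0.19, -0.569, 0.217] pointing down, gripper open.
Joint ranges: [-2.97, 2.97], [-1.01, 2.36], [0.21, 2.38], [-0.96, 4.11], [0.2, 2.71], [-2.98, 2.98]. Speed limits (rad/s): [2.39, 2.39, 3.14, 3.14, 3.14, 3.14].

## Interface

Orientations are given as [roll, pitch, yaw] about the fixed x, y, z axes, in that order (R = Rz(yaw) Ry(pitch) Rx(roll)).
In Python, from rig import ctrl gives the robot as it stands. The module is installed in compiled form; this text tells all that it offers.
- The arm moves only by the tool drive_tool, never from a script. Its argument "series" is a list of rows, each a list of 4 numbers: the shift along the world's x, y, z in units of 25 mm (1.0 is 25 mm), then the turn about the world's z in degrees. A call has 1 to 20 rows; each row is the pose to reach, as a shift and turn from the pose commanded when the call began; what a row does not reach only later rows make up. A row lasts 1/10 s, in which the tool goes at most 50 mm and 8.59 degrees, less where a joint would pass 70% of its speed; a pose out of reach is approached as far as the arm can. A call with a gripper value outside its range is refused whole. "jaw" is the opening, from -1 (shut) to 1 (fully open), set as the call begins (left out, the last holds). The fingers move at their own pace and stop on an object; the grip force is fixed at half the most. Time passes only in rows, so rows that repeat a pose let the fingers close. It gives the time, the measured TCP pose, the force, the opening and the grip force at its end, in the units of the state.
- ctrl.observe(): the state, without advancing time (a new reading comes with each control period).
- ctrl.capture(name): name is "scene" or "side" or "wrist"; returns the picture (400x640x3 uint8, red, green, blue); there is no depth.
- ctrl.calibration(name): a dict with "camera_matrix" (3x3 intrinsics, pixels), "R" (3x3) and "t" (3): a world point X has camera coordinates R X + t; the wrist camera has in their place "mount" (4x4, takes a point from camera to tool coordinates, whose origin is the TCP and whose axes are the flange's). Camera axes: x right, y down, z forward; pixel columns grow to the right and rows downward; lengths in m; the calibration is good to about 2 mm. A picture is of the moment at which its call begins: read the wrist's pose just before it. calibration takes no time and is no camera call.
- ctrl.finish_job(): hands the job in; it is judged then, once.
The state is a dict: "t": time; "joint_pos": joint angles; "joint_velocities": joint speeds; "joint_torque": joint torques, N m; "position": TCP position; "ee_rot": TCP orientation; "wrist_force": force on the tool from outside, world axes, zero at the start; "torque": the same for the moment, N m; "width": opening from 0.0 (shut) to 1.0 (fully open); "finger_force": force on a finger pad.
Only numpy, scipy, OpenCV 4.12 (cv2) and the standard library are available. Lean on these libraries where they do the work, as an engineer would, in place of code of your own. Each camera call takes 0.05 s, during which the arm holds its last target. There are 200 camera calls.

## Working session

There is one attempt and no reset: what is moved stays moved. The work goes in short steps, Python scripts to look and compute and a tool call to move; the robot and the scene stay as the last step left them, time stands still between calls to the robot, and variables do not carry over. Pictures are saved under pics/ and viewed, at most 12 in all, crops included, and the job is handed in when it is done.

Besides the shell and the picture viewer there is one more tool, called as name(argument=value, ...) on one line, values as JSON. drive_tool: Moves the arm, as the interface text tells. Its arguments: {"type":"object","properties":{"series":{"type":"array","items":{"type":"array","items":{"type":"number"}}},"jaw":{"type":"number"}},"required":["series"]}

```bash
mkdir -p pics; cat > h.py <<'E'
import numpy as np, cv2
from rig import ctrl
def snap(cam,name):
    im=ctrl.capture(cam); cv2.imwrite(f'pics/{name}.png',cv2.cvtColor(im,cv2.COLOR_RGB2BGR)); return im
def ray(cam,uv,z):
    c=ctrl.calibration(cam);K=np.array(c['camera_matrix']);R=np.array(c['R']);t=np.array(c['t'])
    d=R.T@np.linalg.inv(K)@np.array([uv[0],uv[1],1.]);o=-R.T@t
    return o+d*(z-o[2])/d[2]
def proj(cam,X):
    c=ctrl.calibration(cam);K=np.array(c['camera_matrix']);p=K@(np.array(c['R'])@np.array(X)+np.array(c['t']));return p[:2]/p[2]
E
python3 - <<'E'
from h import *
print(ctrl.observe())
a=snap('scene','s0'); b=snap('side','d0')
for c in('scene','side'):
    k=ctrl.calibration(c); print(c,-np.array(k['R']).T@np.array(k['t']),k['camera_matrix'])
print(ctrl.calibration('wrist'))
for n in('s0','d0'):
    i=cv2.imread(f'pics/{n}.png'); cv2.imwrite(f'pics/{n}b.png',cv2.resize(i,(800,500),interpolation=cv2.INTER_CUBIC))
E
```

```text
{'t': 0.0, 'joint_pos': array([-1.36309561e+00,  3.59488493e-01,  1.51144866e+00,  1.76163944e-05,
        1.27248603e+00, -1.15108223e-01]), 'joint_velocities': array([-6.48535536e-05, -1.04146872e-03, -1.00717539e-03,  1.30188335e-03,
        1.32298776e-03, -8.16533741e-04]), 'joint_torque': array([-5.83190354e-05, -5.27624667e+01, -2.78625387e+01, -3.59107116e-04,
        1.31658046e-02,  1.27394509e-05]), 'position': array([ 0.19018626, -0.56831316,  0.21615726]), 'ee_rot': array([-3.13977617e+00, -2.26961489e-04,  3.22803542e-01]), 'wrist_force': array([ 0.45624796, -0.18393036, -0.53200981]), 'torque': array([-0.06279603,  0.02796924,  0.01241914]), 'finger_force': 0.0, 'width': 0.9950780773557951}
scene [ 1.3364375  -0.80601556  0.83956886] [[449.55498175   0.         319.87494573]
 [  0.         449.55498175 205.13775416]
 [  0.           0.           1.        ]]
side [0.26963164 0.6951585  0.91396404] [[396.4376696    0.         318.30861975]
 [  0.         396.4376696  204.73985719]
 [  0.           0.           1.        ]]
{'camera_matrix': array([[334.30426601,   0.        , 313.83085959],
       [  0.        , 334.30426601, 202.79113802],
       [  0.        ,   0.        ,   1.        ]]), 'mount': array([[-1.41892376e-05, -9.47359421e-01, -3.20172028e-01,
         8.26621874e-02],
       [ 9.99999846e-01, -1.90877224e-04,  5.20470518e-04,
         5.68201410e-05],
       [-5.54186196e-04, -3.20171971e-01,  9.47359278e-01,
        -1.57124769e-01],
       [ 0.00000000e+00,  0.00000000e+00,  0.00000000e+00,
         1.00000000e+00]])}
```

View pics/s0b.png

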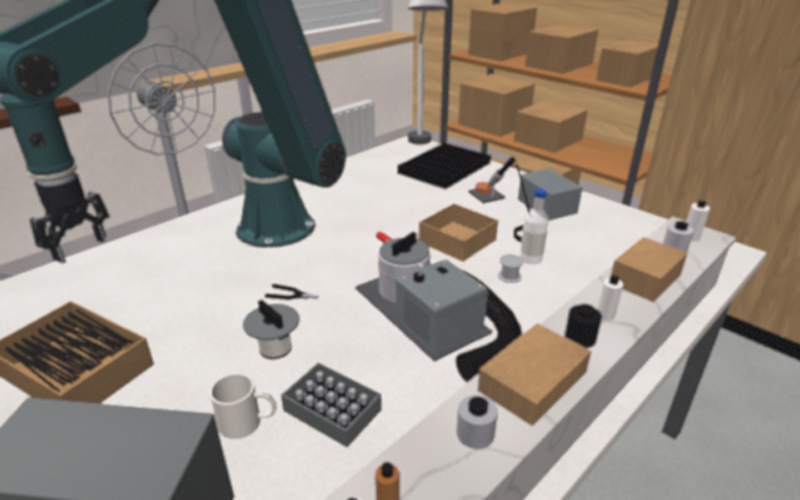

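View pics/d0b.png

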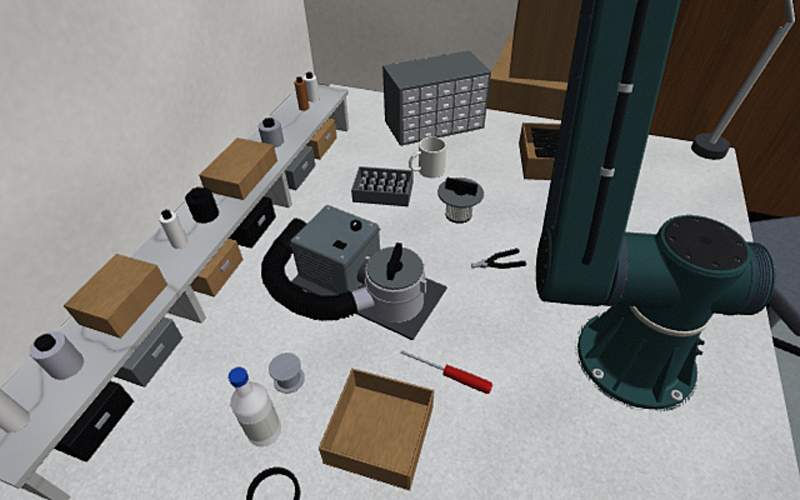

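The side view (800 px scale) shows the used lid at about (394,268), the fresh lid at (460,193), and the carton's top corners near (356,370), (434,404), (411,487) and (320,449). I'll enlarge the two lids.

```bash
python3 - <<'E'
from h import *
for n,uv,z in[('used',(394,269),.133),('fresh',(460,193),.082),('c1',(356,370),.068),('c2',(434,404),.068),('c3',(411,487),.068),('c4',(320,449),.068),('bottle',(238,375),.21),('reel',(285,360),.052),('sdr tip',(402,352),0.01),('sdr end',(490,387),.02),('cut',(522,262),.01),('mug',(432,145),.092),('plate corner',(412,336),0.005),('plate c',(447,289),.005)]:
    print(n,ray('side',(uv[0]*.8,uv[1]*.8),z).round(3))
i=cv2.imread('pics/d0.png')
a=i[180:270,265:365]; b=i[130:185,340:400]
A=cv2.resize(a,(500,450),interpolation=cv2.INTER_CUBIC)
B=cv2.resize(b,(300,275),interpolation=cv2.INTER_CUBIC)
o=np.zeros((450,800,3),np.uint8);o[:,:500]=A;o[:275,500:]=B;cv2.imwrite('pics/z0.png',o)
E
```

```text
used [0.523 0.035 0.133]
fresh [ 0.465 -0.317  0.082]
c1 [0.525 0.252 0.068]
c2 [0.363 0.271 0.068]
c3 [0.357 0.423 0.068]
c4 [0.525 0.415 0.068]
bottle [0.659 0.395 0.21 ]
reel [0.675 0.268 0.052]
sdr tip [0.467 0.15  0.01 ]
sdr end [0.273 0.177 0.02 ]
cut [ 0.269 -0.191  0.01 ]
mug [ 0.594 -0.493  0.092]
plate corner [0.46  0.101 0.005]
plate c [ 0.423 -0.053  0.005]
```

View pics/z0.png

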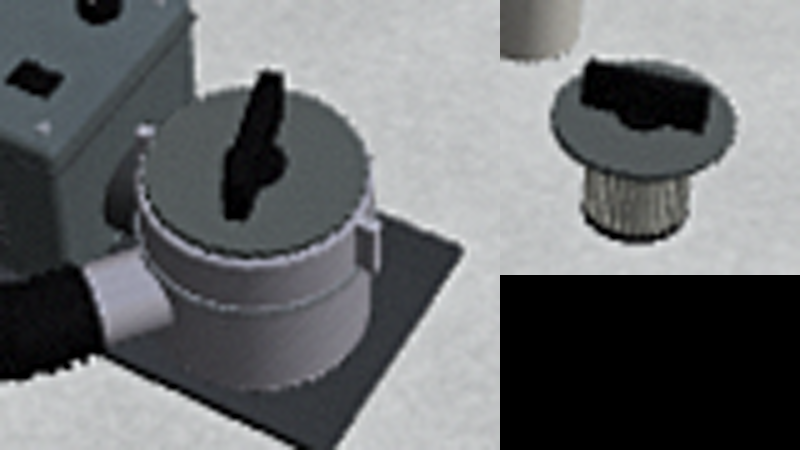

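The zoom shows the pot's ribs at crop (145,130) and (372,225). The used bar runs from (270,75) to (235,215), and the fresh bar runs roughly along world x. I'll look from above with the wrist camera, at the fresh cartridge first because it's on the way.

drive_tool(series=[[11, 10, 3.2, 0], [11, 10, 3.2, 0], [11, 10, 3.2, 0], [11, 10, 3.2, 0], [11, 10, 3.2, 0], [11, 10, 3.2, 0], [11, 10, 3.2, 0], [11, 10, 3.2, 0], [11, 10, 3.2, 0], [11, 10, 3.2, 0], [11, 10, 3.2, 0], [11, 10, 3.2, 0]])

```text
t: 1.3
position: [0.4642, -0.3197, 0.2964]
ee_rot: [-3.141, 0.001, 0.321]
wrist_force: [0.3, 0.0, -1.1]
width: 0.999
finger_force: 0.0
```

```bash
cat >> h.py <<'E'
from scipy.spatial.transform import Rotation as Rot
def wpose():
    s=ctrl.observe();return np.array(s['position']),Rot.from_euler('xyz',s['ee_rot']).as_matrix()
def wray(P,uv,z):
    p,R=P;c=ctrl.calibration('wrist');M=np.array(c['mount']);K=np.array(c['camera_matrix'])
    o=p+R@M[:3,3];d=R@M[:3,:3]@np.linalg.inv(K)@np.array([uv[0],uv[1],1.]);return o+d*(z-o[2])/d[2]
E
python3 - <<'E'
from h import *
import pickle
P=wpose();s=ctrl.observe();print(s['t'],P[0],s['ee_rot'])
snap('wrist','w1');pickle.dump(P,open('w1.p','wb'))
E
```

```text
1.3 [ 0.46416722 -0.31972264  0.29643069] [-3.14069092e+00  8.71919964e-04  3.21127912e-01]
```

drive_tool(series=[[2.2, 14, 0.5, 82], [2.2, 14, 0.5, 82], [2.2, 14, 0.5, 82], [2.2, 14, 0.5, 82], [2.2, 14, 0.5, 82], [2.2, 14, 0.5, 82], [2.2, 14, 0.5, 82], [2.2, 14, 0.5, 82], [2.2, 14, 0.5, 82], [2.2, 14, 0.5, 82], [2.2, 14, 0.5, 82], [2.2, 14, 0.5, 82]])

```text
t: 2.55
position: [0.5202, 0.0303, 0.3093]
ee_rot: [-3.141, -0.0, 1.75]
wrist_force: [-0.2, 0.8, 1.0]
width: 0.999
finger_force: 0.0
```

```bash
python3 - <<'E'
from h import *
import pickle
P=wpose();s=ctrl.observe();print(s['t'],P[0],s['ee_rot'])
snap('wrist','w2');pickle.dump(P,open('w2.p','wb'))
a=cv2.imread('pics/w1.png');b=cv2.imread('pics/w2.png')
cv2.imwrite('pics/w12.png',cv2.resize(np.hstack([a[:,120:520],b[:,120:520]]),(800,400)))
E
```

```text
2.55 [0.52020339 0.03034581 0.30934024] [-3.14119672e+00 -5.24739934e-05  1.75040281e+00]
```

View pics/w12.png

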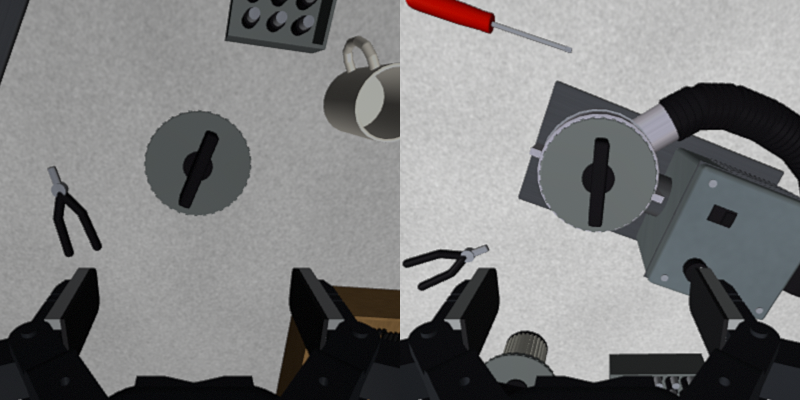

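Left picture (fresh): lid spans x 145–251 and y 111–215, and the bar runs from (211,133) to (185,206). Right picture (pot): lid spans x 538–659 and y 113–232, the bar runs from (602,140) to (596,225), and the ribs are at (536,153) and (657,199).

```bash
python3 - <<'E'
from h import *
import pickle
def bar(n,cx,cy,zl,zt):
    P=pickle.load(open(n+'.p','rb'));g=cv2.cvtColor(cv2.imread(f'pics/{n}.png'),cv2.COLOR_BGR2GRAY)
    m=(g<45).astype(np.uint8);m[:cy-70]=0;m[cy+70:]=0;m[:,:cx-35]=0;m[:,cx+35:]=0
    k,l,st,ce=cv2.connectedComponentsWithStats(m);j=l[cy,cx];ys,xs=np.where(l==j)
    W=np.array([wray(P,(x,y),zt)[:2] for x,y in zip(xs,ys)])
    r=cv2.minAreaRect(W.astype(np.float32)*1000);e=np.linalg.eigh(np.cov(W.T))[1][:,1]
    print(n,st[j],'rect',r,'pca',np.degrees(np.arctan2(e[1],e[0]))%180,W.mean(0))
    return P
P=bar('w1',318,163,.082,.114)
c=[wray(P,u,.082)[:2] for u in[(265,163),(371,163),(318,111),(318,215)]];print('fresh lid',np.mean(c,0),c)
P=bar('w2',318,172,.133,.165)
c=[wray(P,u,.133)[:2] for u in[(258,173),(379,173),(318,113),(318,232)]];print('used lid',np.mean(c,0),c)
a,b=[wray(P,u,.126)[:2] for u in[(256,153),(377,199)]];d=b-a;print('ribs',a,b,np.degrees(np.arctan2(d[1],d[0])),np.linalg.norm(d),(a+b)/2)
a,b=[ray('side',u,.126)[:2] for u in[(294,206),(339.5,225)]];d=a-b;print('ribs side',a,b,np.degrees(np.arctan2(d[1],d[0])),(a+b)/2)
E
```

```text
w1 [ 299  131   40   77 1428] rect ((468.0562438964844, -320.3809814453125), (30.20033073425293, 84.67718505859375), 83.12351989746094) pca 177.04641622803567 [ 0.47013125 -0.3216188 ]
fresh lid [ 0.46785673 -0.32351911] [array([ 0.45041197, -0.26631224]), array([ 0.48816898, -0.37974997]), array([ 0.52298275, -0.30494179]), array([ 0.40986322, -0.34307244])]Traceback (most recent call last):
  File "<stdin>", line 13, in <module>
  File "<stdin>", line 7, in bar
  File "h.py", line 15, in wray
    p,R=P;c=ctrl.calibration('wrist');M=np.array(c['mount']);K=np.array(c['camera_matrix'])
            ~~~~~~~~~~~~~~~~^^^^^^^^^
ValueError: time passes only in moves, steps and waits
```

```bash
cat >> h.py <<'E'
import functools
_cal=ctrl.calibration
class C:
    calibration=functools.lru_cache(None)(lambda s,n:_cal(n))
    def __getattr__(s,n): return getattr(_c,n)
_c=ctrl; ctrl=C()
E
python3 - <<'E'
from h import *
import pickle
P=pickle.load(open('w2.p','rb'));g=cv2.cvtColor(cv2.imread('pics/w2.png'),cv2.COLOR_BGR2GRAY)
m=(g<45).astype(np.uint8);k,l,st,ce=cv2.connectedComponentsWithStats(m);j=l[180,318];ys,xs=np.where(l==j)
W=np.array([wray(P,(x,y),.165)[:2] for x,y in zip(xs,ys)])
r=cv2.minAreaRect(W.astype(np.float32)*1000);e=np.linalg.eigh(np.cov(W.T))[1][:,1]
print(st[j],r,np.degrees(np.arctan2(e[1],e[0]))%180,W.mean(0))
c=[wray(P,u,.133)[:2] for u in[(258,173),(379,173),(318,113),(318,232)]];print('used lid',np.mean(c,0),c)
a,b=[wray(P,u,.126)[:2] for u in[(256,153),(377,199)]];d=b-a;print('ribs',a,b,np.degrees(np.arctan2(d[1],d[0])),np.linalg.norm(d),(a+b)/2)
a,b=[ray('side',u,.126)[:2] for u in[(294,206),(339.5,225)]];d=a-b;print('ribs side',a,b,np.degrees(np.arctan2(d[1],d[0])),(a+b)/2)
E
```

```text
[ 302  138   33   89 1612] ((523.0313720703125, 30.34374237060547), (84.93275451660156, 29.417203903198242), 85.47992706298828) 95.80517920027093 [0.52395247 0.0326656 ]
used lid [0.52481693 0.0312942 ] [array([0.4639312 , 0.02182363]), array([0.58562972, 0.04393067]), array([0.5134462 , 0.09114575]), array([ 0.5362606 , -0.03172327])]
ribs [0.45839493 0.04042064] [0.59204958 0.01437202] -11.02841297596858 0.13616936765653653 [0.52522226 0.02739633]
ribs side [0.5916463 0.0152044] [0.4531105  0.04146924] -10.735227331226207 [0.5223784  0.02833682]
```

drive_tool(jaw=0.0, series=[[0.15, 0.04, -2, -4.5], [0.15, 0.04, -3.5, -4.5], [0.15, 0.04, -4.8, -4.5], [0.15, 0.04, -5.6, -4.5], [0.15, 0.04, -6.05, -4.5], [0.15, 0.04, -6.05, -4.5], [0.15, 0.04, -6.05, -4.5]])

```text
t: 3.3
position: [0.5248, 0.0318, 0.159]
ee_rot: [3.141, 0.0, 1.675]
wrist_force: [-0.1, 0.3, 0.9]
width: 0.499
finger_force: 0.0
```

```bash
python3 - <<'E'
from h import *
P=wpose();print(P[0]);a=snap('wrist','w3');b=snap('side','d3')
x=cv2.imread('pics/w3.png')[:,120:520];y=cv2.resize(cv2.imread('pics/d3.png')[150:290,240:380],(400,400),interpolation=cv2.INTER_CUBIC)
cv2.imwrite('pics/w3c.png',np.hstack([x,y]))
E
```

```text
[0.52481041 0.03180091 0.15899245]
```

View pics/w3c.png

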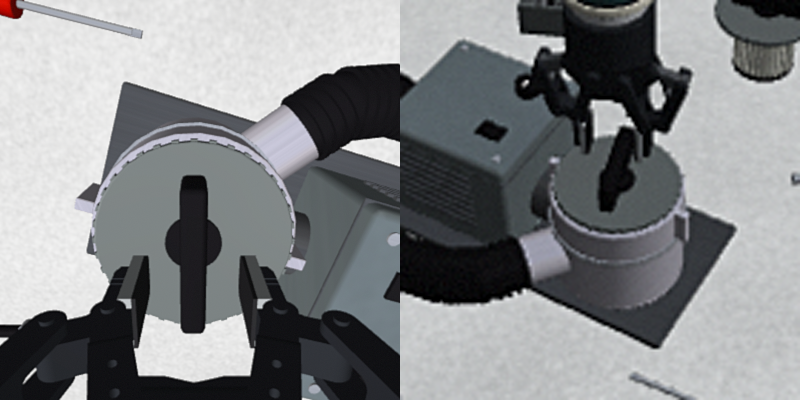

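The wrist view shows the bar at columns 180–207, centred between the fingers, and the side view shows the fingers on either side of it. I'll close, then turn anticlockwise.

drive_tool(jaw=-1, series=[[0, 0, 0, 0], [0, 0, 0, 0], [0, 0, 0, 0], [0, 0, 0, 0], [0, 0, 0, 0], [0, 0, 0, 0]])

```text
t: 4.0
position: [0.524, 0.0321, 0.1582]
ee_rot: [-3.141, -0.0, 1.675]
wrist_force: [-0.1, 0.2, -0.5]
width: -0.004
finger_force: 0.0
```

drive_tool(series=[[0, 0, 0, 8], [0, 0, 0, 16], [0, 0, 0, 24], [0, 0, 0, 32], [0, 0, 0, 40], [0, 0, 0, 48], [0, 0, 0, 56], [0, 0, 0, 64], [0, 0, 0, 69], [0, 0, 0, 72], [0, 0, 0, 72], [0, 0, 0, 72], [0, 0, 0, 72]])

```text
t: 5.3
position: [0.5241, 0.032, 0.1582]
ee_rot: [-3.141, -0.0, 2.931]
wrist_force: [-0.2, 0.4, -0.8]
width: 0.001
finger_force: 0.0
```

```bash
python3 - <<'E'
from h import *
s=ctrl.observe();P=wpose();print(s)
a=snap('wrist','w4')
x=cv2.imread('pics/w4.png')
cv2.imwrite('pics/w4c.png',np.hstack([x[:,120:520]]))
E
```

```text
{'t': 5.3, 'joint_pos': array([-7.05003085e-02,  3.15977968e-01,  1.74201692e+00, -1.02752160e-04,
        1.08367001e+00, -1.43061357e+00]), 'joint_velocities': array([ 0.0004939 , -0.0003344 , -0.00057039,  0.00055911, -0.0013302 ,
       -0.00520212]), 'joint_torque': array([ 5.73979469e-04, -4.61745572e+01, -2.41830754e+01, -9.37878649e-04,
        1.39852633e-03,  9.17131343e-03]), 'position': array([0.52405005, 0.03202933, 0.15821013]), 'ee_rot': array([-3.14149265e+00, -5.88570571e-05,  2.93095769e+00]), 'wrist_force': array([-0.20286594,  0.42879629, -0.83117776]), 'torque': array([-0.02022373,  0.0089025 , -0.04302772]), 'finger_force': 0.0, 'width': 0.0008299950205216686}
```

View pics/w4c.png

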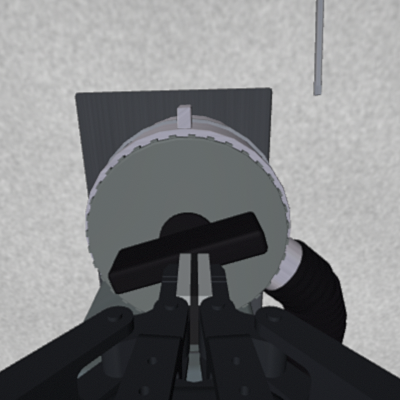

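The fingers shut above the bar without gripping it, and the bar is still where it was. I'll use the side camera to check how high the fingertips really are.

```bash
python3 - <<'E'
from h import *
P=wpose();print(P[0])
snap('side','d4');snap('scene','s4')
for c in('side','scene'):
    for z in(.1,.139,.158,.165,.18,.2):print(c,z,proj(c,[P[0][0],P[0][1],z]).round(1))
for z in(.139,.158,.165,.18,.2):print('half',z,proj('side',[.503,.031,z]).round(1),proj('side',[.546,.031,z]).round(1))
a=cv2.resize(cv2.imread('pics/d4.png')[140:260,260:360],(400,480),interpolation=cv2.INTER_CUBIC)
b=cv2.resize(cv2.imread('pics/s4.png')[130:250,280:380],(400,480),interpolation=cv2.INTER_CUBIC)
cv2.imwrite('pics/ds4.png',np.hstack([a,b]))
E
```

```text
[0.52405606 0.03201034 0.15820428]
side 0.1 [315.4 222.5]
side 0.139 [315.1 212.8]
side 0.158 [314.9 207.9]
side 0.165 [314.8 206.1]
side 0.18 [314.7 202.1]
side 0.2 [314.5 196.6]
scene 0.1 [323.8 208.5]
scene 0.139 [323.8 197.6]
scene 0.158 [323.8 192.1]
scene 0.165 [323.8 190.1]
scene 0.18 [323.8 185.8]
scene 0.2 [323.9 179.9]
half 0.139 [322.7 214.4] [307.4 210.6]
half 0.158 [322.6 209.5] [307.2 205.7]
half 0.165 [322.6 207.7] [307.1 203.9]
half 0.18 [322.6 203.6] [306.8 199.9]
half 0.2 [322.5 198.2] [306.6 194.4]
```

View pics/ds4.png

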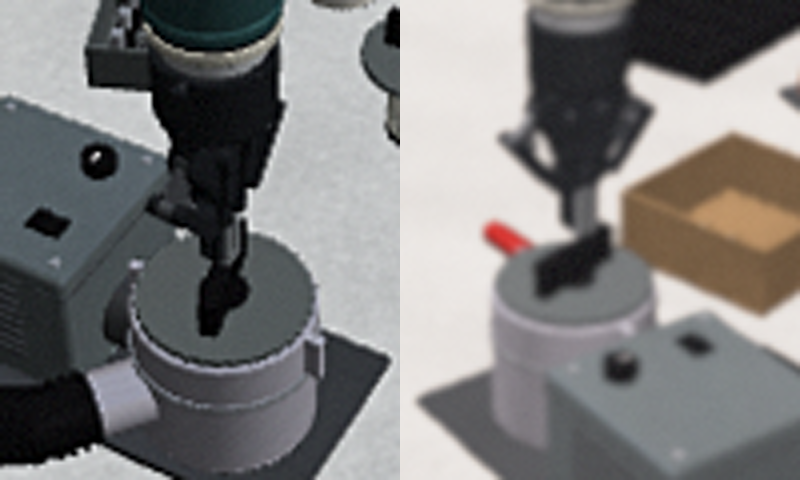

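In both views the closed fingertips sit at about z = 0.174, roughly 34 mm higher than nominal and just above the bar (top 0.165). I'll open, turn back, go about 32 mm lower and watch the force.

drive_tool(jaw=0.0, series=[[0, 0, 0.2, -8], [0, 0, 0.2, -16], [0, 0, 0.2, -24], [0, 0, 0.2, -32], [0, 0, 0.2, -40], [0, 0, 0.2, -48], [0, 0, 0.2, -56], [0, 0, 0.2, -64], [0, 0, 0.2, -72], [0, 0, 0, -72], [0, 0, -0.4, -72], [0, 0, -0.8, -72], [0, 0, -1.1, -72], [0, 0, -1.3, -72], [0, 0, -1.3, -72]])

```text
t: 6.95
position: [0.5233, 0.0321, 0.1246]
ee_rot: [-3.139, -0.0, 1.676]
wrist_force: [0.2, -0.3, 0.3]
width: 0.501
finger_force: 0.0
```

drive_tool(jaw=-1, series=[[0, 0, 0, 0], [0, 0, 0, 0], [0, 0, 0, 0], [0, 0, 0, 0], [0, 0, 0, 0], [0, 0, 0, 0]])

```text
t: 7.55
position: [0.5245, 0.032, 0.1262]
ee_rot: [3.141, 0.0, 1.676]
wrist_force: [-0.2, -0.2, 4.4]
width: 0.153
finger_force: 59.2
```

Gripped (width 0.153, about 13 mm, at 59 N). Now I'll turn anticlockwise.

drive_tool(series=[[0, 0, 0, 7], [0, 0, 0, 15], [0, 0, 0, 23], [0, 0, 0, 31], [0, 0, 0, 39], [0, 0, 0, 47], [0, 0, 0, 55], [0, 0, 0, 63], [0, 0, 0, 69], [0, 0, 0, 73], [0, 0, 0, 73], [0, 0, 0, 73]])

```text
t: 8.75
position: [0.5234, 0.0302, 0.1262]
ee_rot: [-3.138, -0.0, 2.95]
wrist_force: [-3.8, -7.5, 8.7]
width: 0.151
finger_force: 60.0
```

```bash
python3 - <<'E'
from h import *
s=ctrl.observe();print(s['wrist_force'],s['torque'],s['width'],s['ee_rot'])
snap('wrist','w5');cv2.imwrite('pics/w5c.png',cv2.imread('pics/w5.png')[:,120:520])
E
```

```text
[-3.80422172 -7.47016483  8.68636494] [-0.9914604   0.48077531 -0.10432595] 0.15087845141459125 [-3.13844789e+00 -4.72474643e-04  2.95001070e+00]
```

View pics/w5c.png

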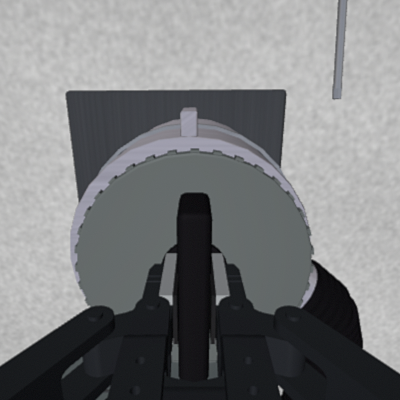

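The bar (column 193) now lines up with the rib (column 189). Lifting straight up.

drive_tool(series=[[0, 0, 0.3, 0], [0, 0, 0.7, 0], [0, 0, 1.2, 0], [0, 0, 1.8, 0], [0, 0, 2.5, 0], [0, 0, 3.3, 0], [0, 0, 4.1, 0], [0, 0, 4.9, 0], [0, 0, 5.4, 0], [0, 0, 5.4, 0]])

```text
t: 9.8
position: [0.5256, 0.0322, 0.2632]
ee_rot: [3.141, 0.005, 2.95]
wrist_force: [0.6, -0.1, -1.8]
width: 0.155
finger_force: 58.7
```

drive_tool(series=[[-0.2, 0.8, 0, 0], [-0.5, 2, 0, 0], [-0.9, 3.4, 0, 0], [-1.3, 4.9, 0, 0], [-1.7, 6.4, 0, 0], [-2.1, 7.9, 0, 0], [-2.5, 9.4, 0, 0], [-2.9, 10.8, 0, 0], [-3.2, 11.8, 0, 0], [-3.3, 12.3, 0, 0], [-3.3, 12.3, -0.5, 0], [-3.3, 12.3, -1.5, 0], [-3.3, 12.3, -2.5, 0], [-3.3, 12.3, -3.5, 0], [-3.3, 12.3, -4.5, 0], [-3.3, 12.3, -4.5, 0]])

```text
t: 11.4
position: [0.4389, 0.3361, 0.1439]
ee_rot: [-3.135, -0.006, 2.948]
wrist_force: [-0.3, 0.0, -1.2]
width: 0.148
finger_force: 58.8
```

```bash
python3 - <<'E'
from h import *
snap('side','d6');i=cv2.imread('pics/d6.png')
cv2.imwrite('pics/d6c.png',cv2.resize(i[200:400,180:430],(750,600),interpolation=cv2.INTER_CUBIC))
E
```

```text
(no output)
```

View pics/d6c.png

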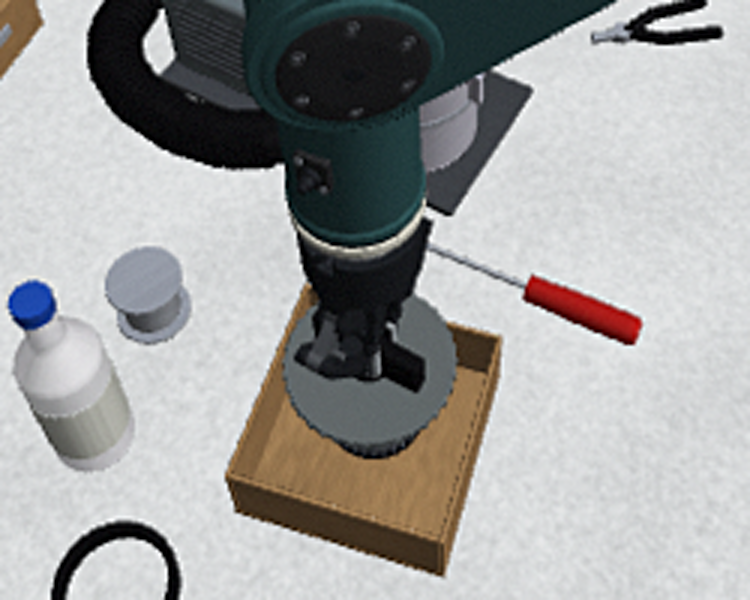

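The used cartridge hangs upright over the carton and clear of its walls, with its foot at about crop (375,440). Lowering it gently.

drive_tool(series=[[0.1, 0.1, -0.6, 0], [0.1, 0.1, -1.2, 0], [0.1, 0.1, -1.8, 0], [0.1, 0.1, -2.2, 0], [0.1, 0.1, -2.4, 0], [0.1, 0.1, -2.55, 0], [0.1, 0.1, -2.65, 0], [0.1, 0.1, -2.65, 0]])

```text
t: 12.25
position: [0.4442, 0.3421, 0.0822]
ee_rot: [3.142, 0.0, 2.95]
wrist_force: [0.3, -0.9, -1.9]
width: 0.153
finger_force: 58.9
```

drive_tool(series=[[0, 0, -0.05, 0], [0, 0, -0.1, 0], [0, 0, -0.1, 0]])

```text
t: 12.55
position: [0.4441, 0.3421, 0.0795]
ee_rot: [-3.142, 0.0, 2.95]
wrist_force: [-0.4, 0.2, -2.8]
width: 0.152
finger_force: 58.9
```

drive_tool(series=[[0, 0, -0.05, 0], [0, 0, -0.1, 0], [0, 0, -0.15, 0], [0, 0, -0.15, 0]])

```text
t: 12.95
position: [0.4443, 0.3422, 0.0792]
ee_rot: [3.141, 0.001, 2.95]
wrist_force: [-7.8, -5.0, 29.2]
width: 0.153
finger_force: 63.4
```

It's standing on the floor now. I'll relieve the load, let go and rise.

drive_tool(jaw=0.0, series=[[0, 0, 0.12, 0], [0, 0, 0.12, 0], [0, 0, 0.12, 0], [0, 0, 0.12, 0], [0, 0, 0.6, 0], [0, 0, 1.5, 0], [0, 0, 2.8, 0], [0, 0, 4.2, 0], [0, 0, 5.5, 0], [0, 0, 6.5, 0], [0, 0, 7, 0]])

```text
t: 14.05
position: [0.4452, 0.3427, 0.254]
ee_rot: [3.139, 0.003, 2.95]
wrist_force: [0.9, -0.2, -0.2]
width: 0.503
finger_force: 0.0
```

```bash
python3 - <<'E'
from h import *
P=wpose();print(P[0]);snap('wrist','w7');i=cv2.imread('pics/w7.png')
cv2.imwrite('pics/w7c.png',i)
c=ctrl.calibration('wrist')
E
```

```text
[0.44518245 0.34269818 0.25396208]
```

View pics/w7c.png

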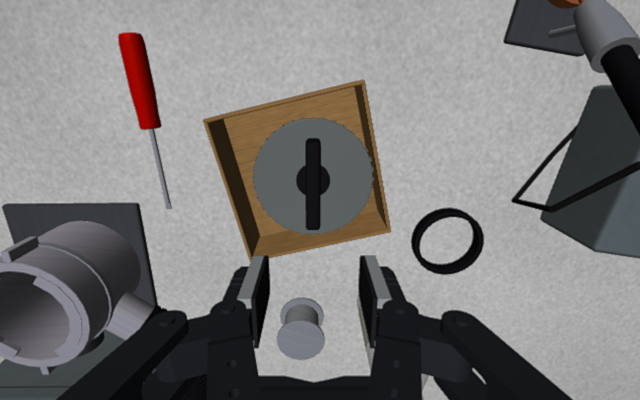

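The used cartridge stands upright in the carton: lid centre at (313,176), carton centre at about (301,172). Now to the fresh one.

drive_tool(series=[[0.1, -1, 0, 2], [0.2, -2.8, 0, 4], [0.3, -4.7, 0, 6], [0.4, -6.6, 0, 8], [0.4, -8.5, 0, 8], [0.5, -10.4, 0, 8], [0.5, -12.3, 0, 8], [0.6, -14.2, 0, 8], [0.6, -16.1, 0, 8], [0.7, -18, 0, 8], [0.7, -19.9, 0, 8], [0.8, -21.8, 0, 8], [0.9, -23.7, 0, 8], [0.9, -25.3, 0, 8], [0.9, -26.3, -0.5, 8], [0.9, -26.6, -1.5, 8], [0.9, -26.6, -2.5, 8], [0.9, -26.6, -3, 8], [0.9, -26.6, -3, 8], [0.9, -26.6, -3, 8]])

```text
t: 16.1
position: [0.4666, -0.3227, 0.1758]
ee_rot: [3.141, -0.0, 3.09]
wrist_force: [-1.0, 0.2, 0.5]
width: 0.5
finger_force: 0.0
```

```bash
python3 - <<'E'
from h import *
P=wpose();print(P[0],ctrl.observe()['ee_rot']);snap('wrist','w8');g=cv2.cvtColor(cv2.imread('pics/w8.png'),cv2.COLOR_BGR2GRAY)
# expected bar-end pixels for the bar centred on the TCP with top at .114, vs. dark region in upper part
c=ctrl.calibration('wrist');M=np.linalg.inv(np.array(c['mount']));K=np.array(c['camera_matrix'])
for x in(-.042,0,.042):
    q=M@np.array([x,0,P[0][2]-.114,1]);u=K@q[:3];print('exp',x,(u[:2]/u[2]).round(1))
m=(g<45).astype(np.uint8);k,l,st,ce=cv2.connectedComponentsWithStats(m)
for j in range(1,k):
    if st[j][4]>300: print(st[j],ce[j].round(1))
for y in range(100,300,20):
    xs=np.where(m[y,250:390])[0]; print(y,(xs.min()+250,xs.max()+250,len(xs)) if len(xs) else None)
E
```

```text
[ 0.46664092 -0.32266862  0.17577651] [ 3.14133168e+00 -3.91324689e-04  3.08959566e+00]
exp -0.042 [313.9 267.1]
exp 0 [313.9 213.8]
exp 0.042 [314.  154.1]
[   0    0   67   55 2642] [26.9 22.6]
[ 431    0   70   62 1881] [472.4  23.5]
[    0   121   640   279 41273] [351.2 351.8]
[ 292  148   43  118 2873] [313.3 204.3]
[598 228  42  45 771] [620.1 248.5]
[ 611  271   29   54 1034] [628.  298.3]
[ 89 316  37  37 421] [101.9 330.8]
100 None
120 None
140 None
160 (np.int64(304), np.int64(324), 21)
180 (np.int64(304), np.int64(323), 20)
200 (np.int64(292), np.int64(334), 43)
220 (np.int64(304), np.int64(322), 19)
240 (np.int64(304), np.int64(322), 19)
260 (np.int64(263), np.int64(365), 29)
280 (np.int64(257), np.int64(389), 30)
```

The bar spans rows 148–266 and columns 304–323, against an expected 154–267 centred on 314, so it's aligned to about 1 mm. Descending and gripping.

drive_tool(series=[[-0.04, 0, -1, 0], [-0.04, 0, -2.2, 0], [-0.04, 0, -3, 0], [-0.04, 0, -3.6, 0], [-0.04, 0, -3.85, 0], [-0.04, 0, -3.85, 0], [-0.04, 0, -3.85, 0]])

```text
t: 16.85
position: [0.4664, -0.3236, 0.0807]
ee_rot: [-3.14, 0.002, 3.089]
wrist_force: [-0.4, -0.8, 0.3]
width: 0.502
finger_force: 0.0
```

drive_tool(jaw=-1, series=[[0, 0, 0, 0], [0, 0, 0, 0], [0, 0, 0, 0], [0, 0, 0, 0], [0, 0, 0, 0], [0, 0, 0, 0]])

```text
t: 17.45
position: [0.4662, -0.3234, 0.0805]
ee_rot: [-3.14, 0.002, 3.089]
wrist_force: [-0.7, 1.2, 6.1]
width: 0.148
finger_force: 59.8
```

Gripped. I'll lift and stop on the way, with the empty pot in the wrist view and the fresh cartridge in hand, to measure both in one picture.

drive_tool(series=[[0, 0, 0.3, 0], [0, 0, 1, 0], [0, 0, 2, 0], [0, 0, 3.2, 0], [0, 0, 4.5, 0], [0, 0, 5.8, -2], [0.3, 1, 6.6, -4], [0.6, 2.5, 7, -6], [0.9, 4, 7, -8], [1.2, 5.5, 7, -8], [1.3, 6.8, 7, -8], [1.35, 7.5, 7, -8], [1.35, 7.7, 7, -8], [1.35, 7.7, 7, -8], [1.35, 7.7, 7, -8]])

```text
t: 18.95
position: [0.4993, -0.1314, 0.2545]
ee_rot: [-3.141, 0.0, 2.949]
wrist_force: [0.5, -0.8, -2.9]
width: 0.145
finger_force: 58.8
```

```bash
python3 - <<'E'
from h import *
import pickle
P=wpose();print(P[0],ctrl.observe()['ee_rot'],ctrl.observe()['wrist_force']);snap('wrist','w9');pickle.dump(P,open('w9.p','wb'))
i=cv2.imread('pics/w9.png');cv2.imwrite('pics/w9c.png',cv2.resize(i[60:360,200:600],(800,600),interpolation=cv2.INTER_CUBIC))
E
```

```text
[ 0.49927165 -0.13140181  0.25453386] [-3.14079163e+00  9.99656959e-05  2.94915627e+00] [ 0.48978488 -0.77347762 -2.89889633]
```

View pics/w9c.png

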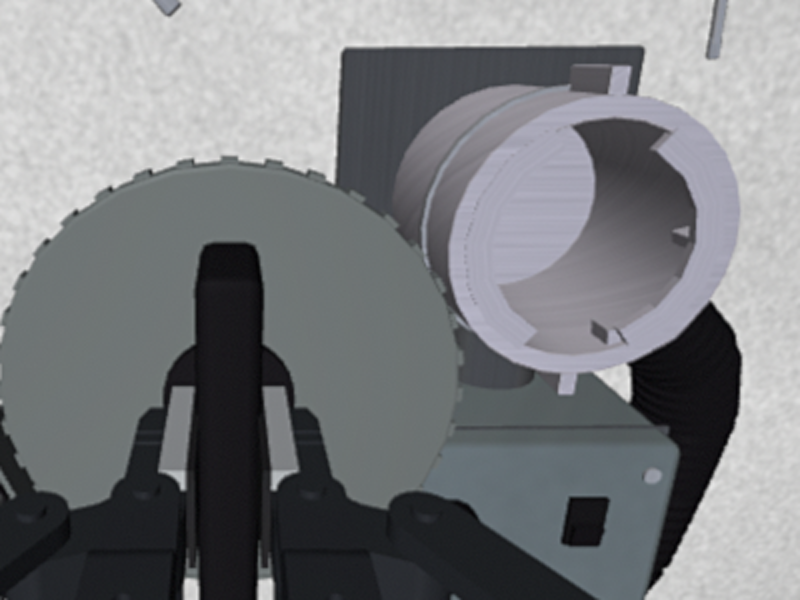

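The picture shows the empty pot's mouth: outer rim u 448–740, v 95–373, ribs at (620,80) and (567,383). The in-hand lid spans u 2–460 with its top at v 163.

```bash
python3 - <<'E'
from h import *
import pickle
from scipy.optimize import least_squares
P=pickle.load(open('w9.p','rb'));p,R=P;c=ctrl.calibration('wrist');M=np.array(c['mount']);K=np.array(c['camera_matrix'])
def pr(X):
    t=(np.asarray(X)-p)@R; q=(t-M[:3,3])@M[:3,:3]; u=q@K.T; return (u[:,:2]/u[:,2:]-[200,60])*2
th=np.linspace(0,2*np.pi,721)
def ext(x,y,z,r):
    u=pr(np.c_[x+r*np.cos(th),y+r*np.sin(th),np.full(721,z)]);return np.r_[u[:,0].min(),u[:,0].max(),u[:,1].min(),u[:,1].max()]
f=least_squares(lambda s:ext(s[0],s[1],s[2],.064)-[448,740,95,373],[.524,.03,.126]);print('pot zfree',f.x,f.fun)
f=least_squares(lambda s:ext(s[0],s[1],.126,.064)-[448,740,95,373],[.524,.03]);print('pot',f.x,f.fun)
for z in(.256,):
    f=least_squares(lambda s:(ext(s[0],s[1],z,.060)-[2,460,163,0])[:3],p[:2]);print('lid',z,f.x,f.fun,f.x-p[:2])
f=least_squares(lambda s:(ext(s[0],s[1],s[2],.060)-[2,460,163,0])[:3],[*p[:2],.256]);print('lid zfree',f.x,f.fun,f.x[:2]-p[:2])
def wr(uv,z): return wray(P,(uv[0]/2+200,uv[1]/2+60),z)[:2]
a,b=wr((620,68),.126),wr((567,393),.126);d=b-a;print('ribs',a,b,np.degrees(np.arctan2(d[1],d[0])),(a+b)/2)
E
```

```text
pot zfree [0.5262532  0.02916018 0.12234263] [ 0.18401238 -0.17966839 -0.17821562  0.20447086]
pot [0.52516894 0.02729655] [-1.67059921  1.62763398 -1.52267857  2.28810431]
lid 0.256 [ 0.50008602 -0.13071783] [-3.0047639   2.99904928  0.59770062] [0.00081436 0.00068398]
lid zfree [ 0.50028349 -0.13074663  0.25368926] [-1.19371180e-12  7.95807864e-13  6.25277607e-13] [0.00101183 0.00065519]
ribs [0.45227339 0.03985493] [0.59730316 0.01406643] -10.082677305358168 [0.52478828 0.02696068]
```

drive_tool(series=[[0.1, 0.8, 0, 0], [0.3, 2, 0, 0], [0.5, 3.4, 0, 0], [0.7, 4.7, 0, 0], [0.9, 5.7, 0, 0], [1.01, 6.2, 0, 0], [1.01, 6.38, 0, 0], [1.01, 6.38, 0, 0], [1.01, 6.38, -0.8, 0], [1.01, 6.38, -1.8, 0], [1.01, 6.38, -2.8, 0], [1.01, 6.38, -3.6, 0], [1.01, 6.38, -4.1, 0], [1.01, 6.38, -4.1, 0], [1.01, 6.38, -4.1, 0]])

```text
t: 20.5
position: [0.525, 0.0283, 0.1524]
ee_rot: [-3.141, 0.0, 2.949]
wrist_force: [0.4, 0.8, -2.0]
width: 0.142
finger_force: 59.0
```

Free so far. Inserting slowly.

drive_tool(series=[[0, 0, -0.15, 0], [0, 0, -0.3, 0], [0, 0, -0.42, 0], [0, 0, -0.5, 0], [0, 0, -0.5, 0]])

```text
t: 21.0
position: [0.5244, 0.0291, 0.1392]
ee_rot: [-3.141, -0.0, 2.95]
wrist_force: [-0.5, 0.3, -0.8]
width: 0.15
finger_force: 59.0
```

drive_tool(series=[[0, 0, -0.1, 0], [0, 0, -0.2, 0], [0, 0, -0.28, 0], [0, 0, -0.32, 0], [0, 0, -0.32, 0]])

```text
t: 21.5
position: [0.5245, 0.0291, 0.1316]
ee_rot: [-3.141, -0.0, 2.95]
wrist_force: [-0.5, 0.3, 0.5]
width: 0.15
finger_force: 59.2
```

drive_tool(series=[[0, 0, -0.03, 0], [0, 0, -0.06, 0], [0, 0, -0.06, 0]])

```text
t: 21.8
position: [0.5246, 0.0291, 0.1315]
ee_rot: [-3.142, 0.001, 2.95]
wrist_force: [-5.0, -0.3, 14.1]
width: 0.153
finger_force: 61.3
```

The lid is down on the rim. I'll relieve the load and turn clockwise.

drive_tool(series=[[0, 0, 0.05, 0], [0, 0, 0.05, -7], [0, 0, 0.05, -15], [0, 0, 0.05, -23], [0, 0, 0.05, -31], [0, 0, 0.05, -39], [0, 0, 0.05, -47], [0, 0, 0.05, -55], [0, 0, 0.05, -62], [0, 0, 0.05, -68], [0, 0, 0.05, -72], [0, 0, 0.05, -72], [0, 0, 0.05, -72]])

```text
t: 23.1
position: [0.5252, 0.0289, 0.1315]
ee_rot: [3.141, 0.0, 1.695]
wrist_force: [1.2, -1.3, 3.5]
width: 0.148
finger_force: 59.7
```

```bash
python3 - <<'E'
from h import *
s=ctrl.observe();print(s['ee_rot'],s['wrist_force'],s['torque'])
E
```

```text
[3.14057777e+00 2.89472124e-04 1.69471313e+00] [ 1.1533918  -1.28259648  3.45646378] [-0.1568237   0.08953115 -0.07414392]
```

Turned to 97.1° with no stop yet. I'll continue to the stop in small steps.

drive_tool(series=[[0, 0, 0, -1], [0, 0, 0, -2], [0, 0, 0, -3], [0, 0, 0, -4], [0, 0, 0, -4]])

```text
t: 23.6
position: [0.5246, 0.029, 0.1315]
ee_rot: [3.142, 0.0, 1.624]
wrist_force: [-1.4, -1.0, 5.0]
width: 0.15
finger_force: 61.1
```

```bash
python3 - <<'E'
from h import *
s=ctrl.observe();print(s['ee_rot'],s['wrist_force'],s['torque'])
E
```

```text
[3.14150550e+00 4.48193291e-04 1.62430489e+00] [-1.38709484 -0.99390854  5.0090843 ] [-0.044542    0.16558152  1.00044812]
```

There's 1 N·m at about 93°, so that's the stop and the cartridge is locked. I'll relieve, open, rise and check.

drive_tool(jaw=0.0, series=[[0, 0, 0, 1], [0, 0, 0, 1], [0, 0, 0.03, 1], [0, 0, 0.03, 1], [0, 0, 0.03, 1], [0, 0, 0.5, 1], [0, 0, 1.3, 1], [0, 0, 2.5, 1], [0, 0, 4, 1], [0, 0, 5.5, 1], [0, 0, 6.5, 1], [0, 0, 6.5, 1], [0, 0, 6.5, 1]])

```text
t: 24.9
position: [0.5247, 0.029, 0.2947]
ee_rot: [3.14, 0.0, 1.641]
wrist_force: [-0.6, -0.1, -0.9]
width: 0.499
finger_force: 0.0
```

```bash
python3 - <<'E'
from h import *
P=wpose();print(P[0],ctrl.observe()['ee_rot'][2]);snap('wrist','wA');snap('side','dA')
a=cv2.imread('pics/wA.png')[:,120:520];b=cv2.resize(cv2.imread('pics/dA.png')[150:390,220:460],(400,400))
cv2.imwrite('pics/end.png',np.hstack([a,b]))
g=cv2.cvtColor(cv2.imread('pics/wA.png'),cv2.COLOR_BGR2GRAY);m=(g<45).astype(np.uint8);k,l,st,ce=cv2.connectedComponentsWithStats(m)
for j in range(1,k):
    if 800<st[j][4]<6000 and abs(ce[j][0]-318)<60:
        ys,xs=np.where(l==j);W=np.array([wray(P,(x,y),.165)[:2] for x,y in zip(xs,ys)]);e=np.linalg.eigh(np.cov(W.T))[1][:,1]
        print(st[j],W.mean(0),np.degrees(np.arctan2(e[1],e[0]))%180)
E
```

```text
[0.52474751 0.02903386 0.29469623] 1.6405122891286172
[ 297  136   34   94 1741] [0.52453781 0.03391129] 94.23444543883916
```

View pics/end.png

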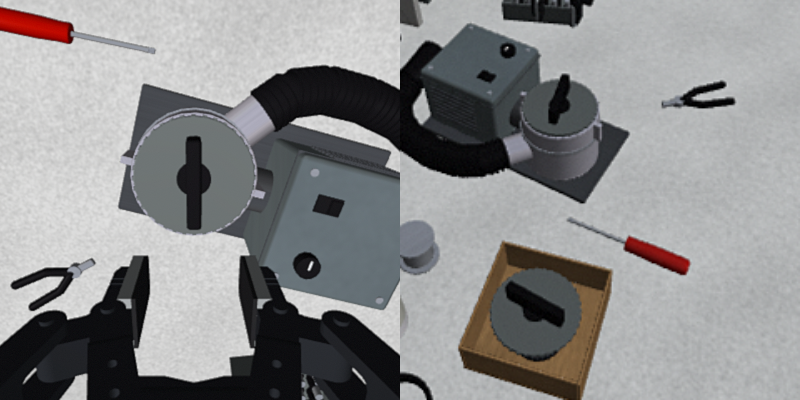

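The fresh lid sits on the rim at (194,180) with its bar at about 94°, which is about 75° clockwise of the slots. The used cartridge stands upright in the carton at (536,312), and the arm is clear. Handing in.

```bash
python3 -c "
from rig import ctrl
print(ctrl.finish_job())"
```

```text
the job is handed in; nothing more can be done
None
```

I changed the filter and handed the job in at about 25 s: the used cartridge stands upright in the carton and the fresh one is seated in the pot and turned clockwise to its stop (the hand-in returned no verdict).

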